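# Fit the matching tube rotor on the keyed spindle

## Robot

A 6-joint arm with a two-finger parallel gripper is mounted at the origin on the work surface. World frame = base frame: x ahead of the robot, y to its left, z up, the work surface at z = 0. Lengths are in m, angles in degrees, forces in N, time in s.
With the tool pointing down it reaches from about 0.375 to 0.9 m from the base axis. Payload 3.1 kg.
Tool frame: the origin (TCP) lies at the very end of the fingers, on their centre line; the grasp point (between the pads) lies behind it (bot.grip_depth is the z of the grasp point in the tool frame, in m); z points along the fingers, y is the direction in which the jaws open and shut (so a half turn about z gives the same grasp; the last joint's range is limited). The gripper opens to 87 mm and grips with 3 to 60 N. Pads are 19 mm wide; open, the fingers measure 117 mm over their backs; the gripper's body (75 mm by 190 mm) begins 51 mm behind the grasp point.
Start: joints at [-79.784, 30.224, 82.088, -0, 67.689, -10.227], TCP at [0.218, -0.586, 0.193] pointing down, gripper open.
Joint ranges: [-176.69, 176.69], [-43.24, 126.21], [12.49, 139.97], [-82, 262], [0, 151.66], [-163.58, 163.58]. Speed limits (degrees/s): [159.86, 159.86, 180, 180, 180, 180].

## Interface

Orientations are given as a 3x3 rotation matrix whose columns are the frame's x, y, z axes.
In Python, from rig import bot, vision gives the robot as it stands. The module is installed in compiled form; this text tells all that it offers.
- The arm moves only by the shell command python3 -m jog 'ROWS'. ROWS is JSON, a list of rows, each a list of 3 entries, a list of its own where there are three numbers: the shift along the tool's x, y, z in mm, then the turn, a rotation vector about the tool's x, y, z in degrees, then the closure, from 0 (fully open) to 1 (shut). In form: [[[dx, dy, dz], [wx, wy, wz], fingers], ...]. A call has 1 to 12 rows; each row is the pose to reach, as a shift and turn from the pose commanded when the call began, along the tool's axes at that moment; what a row does not reach only later rows make up. A row lasts 1/12 s, in which the tool goes at most 41.7 mm and 7.16 degrees, less where a joint would pass 70% of its speed; a pose out of reach is approached as far as the arm can. A call with a gripper value outside its range is refused whole. The fingers move at their own pace and stop on an object; the grip force is fixed at half the most. Time passes only in rows, so rows that repeat a pose let the fingers close. It gives the time, the measured TCP pose, the force and the opening at its end, in the units of the state.
- bot.read_state(): the state, without advancing time (a new reading comes with each control period).
- vision.capture(name): name is "scene" or "top"; returns the picture (400x640x3 uint8, red, green, blue); there is no depth.
- vision.camera_info(name): a dict with "intrinsics" (3x3 intrinsics, pixels), "camera_from_world" (4x4, takes a point from world to camera coordinates). Camera axes: x right, y up, looking along -z (the intrinsics and any distortion apply to the point x, -y, -z); pixel columns grow to the right and rows downward; lengths in m; the calibration is good to about 2 mm. A picture is of the moment at which its call begins. camera_info takes no time and is no camera call.
- bot.hand_in(): hands the job in, once; it reports no verdict.
The state is a dict: "time_s": time; "joint_positions": joint angles; "qvel": joint speeds; "tau": joint torques, N m; "position": TCP position; "tcp_rot": TCP orientation; "force": force on the tool from outside, world axes, zero at the start; "moment": the same for the moment, N m; "opening": opening from 0.0 (shut) to 1.0 (fully open).
Only numpy, scipy, OpenCV 4.12 (cv2) and the standard library are available. Lean on these libraries where they do the work, as an engineer would, in place of code of your own. Each camera call takes 0.05 s, during which the arm holds its last target. There are 200 camera calls.

## Task

Three blue tube rotors with white collars lie on the lab bench, and only one has keyways that line up with the orange key of the mixer's drive spindle. Take that rotor, turn it so that its keyways match the key, and lower it over the spindle until it is fully home, flat on the drive plate; do not drop it from a height. Leave the other two rotors where they are.

Things in the scene. Friction and masses are not known exactly. Their poses are not given: they have to be found in the camera images.
- rotor_a_grip (a point): Matching rotor, 0.15-0.31 kg: blue flange 104 mm across (top 6 mm above underside), white collar 60 mm across (top 54 mm above underside). 28 mm black bore with TWO OPPOSITE keyways: a through slot 16 mm wide, 48 mm end to end. Point: on its axis, 34 mm above its underside, the height to grip the collar from above, in any direction. z up; x along the slot (a half turn gives the same part).
- rotor_b_grip (a point): Wrong rotor: same sizes and colours, but its two keyways stand at a RIGHT ANGLE to each other (along its +x and +y). Point on its axis, 34 mm above its underside. Leave it where it is.
- rotor_c_grip (a point): Wrong rotor: same sizes and colours, but with a SINGLE keyway (along its +x). Point on its axis, 34 mm above its underside. Leave it where it is.
- spindle_seat (a point): Fixed upright spindle on a white mixer housing. Point: on its axis, on top of the dark drive plate (100 mm across, 48 mm above the bench), where the rotor's underside rests. Steel shaft 20 mm thick, 46 mm high, tapered top; through it an orange key bar 40 mm long, 8 wide, 32 high, top 10 mm narrowing. z up; x along the key: the rotor's x goes along it, either way round. Free play 4 mm, 10 degrees.
There are look-alikes about, which are no part of the job. What is shaped like the part that bears rotor_a_grip but pink or red is not meant.

How it is judged:
By the outcome, as a careful person would: the job done as asked, in the order asked, and still so for the second after the job is handed in, with the robot touching nothing.
It also fails if it takes over 34 s, if anything falls off the work surface, if the arm or the gripper's body presses on something with over 40 N, if the wrist force passes 120 N, or if a joint passes its speed limit or range.

## Working session

There is one attempt and no reset: what is moved stays moved. The work goes in short steps, Python scripts to look and compute and a shell command to move; the robot and the scene stay as the last step left them, time stands still between calls to the robot, and variables do not carry over. Pictures are saved under pics/ and viewed, about 8 in all and at most 12, crops included, and the job is handed in when it is done.

```bash
mkdir -p pics; python3 - <<'E'
from rig import bot, vision
import cv2, numpy as np
for n in("scene","top"):
    im=vision.capture(n); cv2.imwrite(f"pics/{n}0.png",im[:,:,::-1]); i=vision.camera_info(n); print(n,np.round(i["intrinsics"],1).tolist(),np.round(i["camera_from_world"],3).tolist(),i.keys())
s=bot.read_state();print(s["time_s"],s["position"],np.round(s["tcp_rot"],3).tolist(),s["opening"],bot.grip_depth)
E
```

```text
scene [[388.2, 0.0, 316.4], [0.0, 388.2, 199.9], [0.0, 0.0, 1.0]] [[0.508, 0.861, 0.01, -0.319], [-0.603, 0.347, 0.718, 0.28], [0.615, -0.37, 0.696, -1.289], [0.0, 0.0, 0.0, 1.0]] dict_keys(['intrinsics', 'camera_from_world'])
top [[504.6, 0.0, 322.2], [0.0, 504.6, 203.1], [0.0, 0.0, 1.0]] [[-0.013, -1.0, -0.018, 0.055], [0.999, -0.014, 0.048, -0.536], [-0.048, -0.017, 0.999, -1.254], [0.0, 0.0, 0.0, 1.0]] dict_keys(['intrinsics', 'camera_from_world'])
0.1 [ 0.21819625 -0.58490124  0.1924783 ] [[0.937, 0.349, -0.0], [0.349, -0.937, 0.002], [0.0, -0.002, -1.0]] 0.9968645493291638 -0.0187
```

View pics/scene0.png

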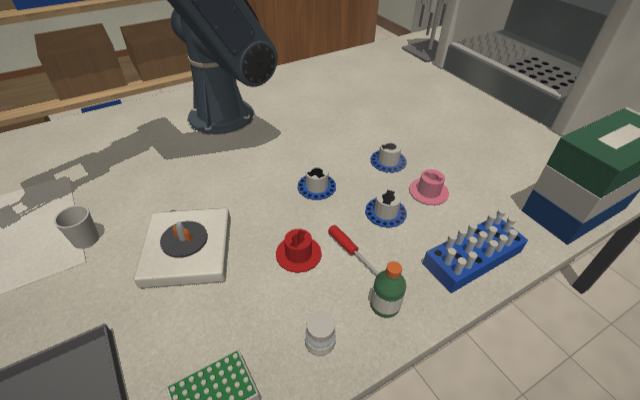

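View pics/top0.png

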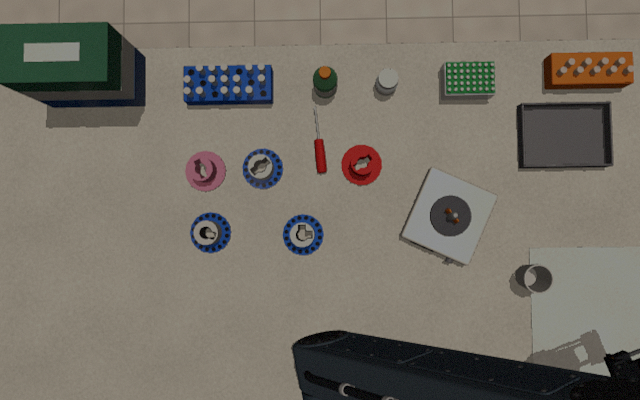

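Top view: blue rotors at (263,168), (210,232) and (303,235), with the spindle at about (451,215). I'll zoom in on these four and measure them.

```bash
cat > h.py <<'E'
from rig import bot, vision
import cv2, numpy as np
def ray(n,uv,z):
    i=vision.camera_info(n);K=i["intrinsics"];T=np.array(i["camera_from_world"])
    uv=np.atleast_2d(np.array(uv,float))
    d=np.c_[(uv[:,0]-K[0][2])/K[0][0],-(uv[:,1]-K[1][2])/K[1][1],-np.ones(len(uv))]@T[:3,:3]
    c=-T[:3,:3].T@T[:3,3]
    return c+d*((z-c[2])/d[:,2])[:,None]
def proj(n,p):
    i=vision.camera_info(n);K=i["intrinsics"];T=np.array(i["camera_from_world"])
    q=T[:3,:3]@p+T[:3,3];return np.array([K[0][2]-K[0][0]*q[0]/q[2],K[1][2]+K[1][1]*q[1]/q[2]])
E
python3 - <<'E'
from h import *
im=cv2.imread("pics/top0.png"); tiles=[]
for x,y in((263,168),(210,232),(303,235),(451,215)):
    tiles.append(cv2.resize(im[y-25:y+25,x-25:x+25],(300,300),interpolation=cv2.INTER_CUBIC))
cv2.imwrite("pics/crop.png",np.vstack([np.hstack(tiles[:2]),np.hstack(tiles[2:])]))
hsv=cv2.cvtColor(im,cv2.COLOR_BGR2HSV)
for x,y in((263,168),(210,232),(303,235)):
    c=np.zeros(im.shape[:2],np.uint8);cv2.circle(c,(x,y),26,255,-1)
    m=cv2.inRange(hsv,(100,100,30),(130,255,255))&c
    pts=cv2.findNonZero(m); h=cv2.convexHull(pts); e=cv2.fitEllipse(h)
    print("flange",e,ray("top",e[0],.005))
    # white collar top
    c[:]=0;cv2.circle(c,(x,y),17,255,-1)
    m=cv2.inRange(hsv,(0,0,120),(180,60,255))&c
    # restrict to collar
    h=cv2.convexHull(cv2.findNonZero(m)); e=cv2.fitEllipse(h);print("collar",e,ray("top",e[0],.054))
c=np.zeros(im.shape[:2],np.uint8);cv2.circle(c,(451,215),28,255,-1)
m=cv2.inRange(hsv,(0,0,0),(180,80,110))&c
e=cv2.fitEllipse(cv2.convexHull(cv2.findNonZero(m)));print("plate",e,ray("top",e[0],.048))
m=cv2.inRange(hsv,(3,120,60),(25,255,255))&c
p=cv2.findNonZero(m)[:,0];w=ray("top",p,.08)[:,:2];C=w.mean(0);u,s,v=np.linalg.svd(w-C);print("key",len(p),C,np.degrees(np.arctan2(v[0,1],v[0,0])),np.ptp((w-C)@v.T,axis=0))
E
```

```text
flange ((262.25396728515625, 168.22323608398438), (39.36540985107422, 39.70177459716797), 64.95642852783203) [[0.62839931 0.19916441 0.005     ]]
collar ((259.63995361328125, 165.64857482910156), (23.6219425201416, 24.05840492248535), 35.71031188964844) [[0.62894609 0.19884553 0.054     ]]
flange ((210.02142333984375, 232.2279052734375), (39.7939567565918, 39.977569580078125), 94.65753173828125) [[0.46766002 0.3328315  0.005     ]]
collar ((205.08253479003906, 232.20985412597656), (23.71660614013672, 24.113924026489258), 173.24176025390625) [[0.46816694 0.33308323 0.054     ]]
flange ((302.6081848144531, 234.34461975097656), (39.75845718383789, 40.14347839355469), 177.17071533203125) [[0.45933937 0.09835946 0.005     ]]
collar ((301.5421142578125, 234.2425994873047), (23.640949249267578, 24.336721420288086), 170.2222442626953) [[0.46024826 0.09814243 0.054     ]]
plate ((450.13018798828125, 215.5190887451172), (41.03330612182617, 41.443702697753906), 79.05978393554688) [[ 0.5009788  -0.26314868  0.048     ]]
key 35 [ 0.50366722 -0.25958952] -142.34123625474533 [0.04033341 0.00938796]
```

View pics/crop.png

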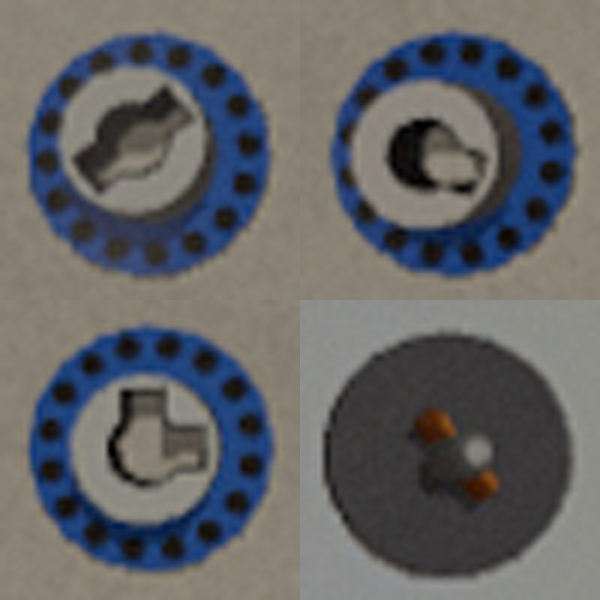

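Crops: top left (rotor at 263,168) has two opposite keyways, so it is the match. Top right has one, and bottom left has two at a right angle. The key's ends are visible at about (448,210) and (457,221). Next I'll refine the slot and key angles and cross-check positions in the scene view.

```bash
python3 - <<'E'
from h import *
im=cv2.imread("pics/top0.png");S=8
A=np.array([.6287,.199,.054]);c=proj("top",A)
big=cv2.resize(im,None,fx=S,fy=S,interpolation=cv2.INTER_CUBIC)
g=cv2.cvtColor(big,cv2.COLOR_BGR2GRAY)
m0=np.zeros_like(g);cv2.circle(m0,tuple(int(v) for v in (c+.5)*S),int(10.9*S),255,-1)
print("med",np.median(g[m0>0]),np.percentile(g[m0>0],[5,25,75,95]))
for t in (140,150,160):
    m=((g<t)&(m0>0)).astype(np.uint8)
    n,l,st,_=cv2.connectedComponentsWithStats(m);k=1+st[1:,4].argmax();ys,xs=np.where(l==k)
    w=ray("top",np.c_[xs,ys]/S-.5,.054)[:,:2];C=w.mean(0);u=np.linalg.eigh(np.cov((w-C).T))[1][:,1]
    r=cv2.minAreaRect(((w-C)*1000).astype(np.float32))
    print(t,C,np.degrees(np.arctan2(u[1],u[0]))%180,np.ptp((w-C)@u),r)
P=np.array([.501,-.2631])
hsv=cv2.cvtColor(big,cv2.COLOR_BGR2HSV)
m=cv2.inRange(hsv,(3,110,60),(25,255,255)); o=np.zeros_like(m);p=proj("top",np.array([*P,.08]));cv2.circle(o,tuple(int(v) for v in (p+.5)*S),15*S,255,-1);m&=o
n,l,st,ce=cv2.connectedComponentsWithStats(m)
for k in range(1,n):
    if st[k,4]<300: continue
    w=ray("top",ce[k]/S-.5,.075)[0,:2]-P
    print("key end",ce[k]/S-.5,st[k,4],w,np.degrees(np.arctan2(w[1],w[0]))%180)
ks=[k for k in range(1,n) if st[k,4]>=300]
w=[ray("top",ce[k]/S-.5,.075)[0,:2] for k in ks]
if len(w)>1: d=w[1]-w[0];print("joined",np.degrees(np.arctan2(d[1],d[0]))%180)
sc=cv2.imread("pics/scene0.png");hs=cv2.cvtColor(sc,cv2.COLOR_BGR2HSV)
q=proj("scene",np.array([.6287,.199,.0])); print("proj scene",q,proj("scene",np.array([*P,.048])))
cc=np.zeros(sc.shape[:2],np.uint8);cv2.circle(cc,tuple(int(v) for v in q),26,255,-1)
e=cv2.fitEllipse(cv2.convexHull(cv2.findNonZero(cv2.inRange(hs,(100,100,30),(130,255,255))&cc)));print(e,ray("scene",e[0],.005))
q=proj("scene",np.array([*P,.048]));cc[:]=0;cv2.circle(cc,tuple(int(v) for v in q),28,255,-1)
e=cv2.fitEllipse(cv2.convexHull(cv2.findNonZero(cv2.inRange(hs,(0,0,0),(180,80,105))&cc)));print(e,ray("scene",e[0],.048))
x=slice(int(q[0])-30,int(q[0])+30);y=slice(int(q[1])-35,int(q[1])+25)
cv2.imwrite("pics/sp.png",np.hstack([cv2.resize(sc[y,x],(400,400),interpolation=cv2.INTER_CUBIC),cv2.resize(im[197:233,433:469],(400,400),interpolation=cv2.INTER_CUBIC)]))
E
```

```text
med 112.0 [ 37.  72. 137. 140.]
140 [0.62889085 0.19932043] 139.44782450948256 0.053051148011170696 ((-0.6239528656005859, -0.029397964477539062), (53.15835952758789, 51.80550003051758), 86.50025177001953)
150 [0.62901624 0.19919068] 36.398146740213974 0.05348045842555273 ((0.020008087158203125, 0.009136199951171875), (53.43673324584961, 53.019893646240234), 25.851856231689453)
160 [0.62901624 0.19919068] 36.398146740213974 0.05348045842555273 ((0.020008087158203125, 0.009136199951171875), (53.43673324584961, 53.019893646240234), 25.851856231689453)
key end [448.58473558 209.94811699] 1248 [0.01270985 0.00960675] 37.08382256996653
key end [456.55454298 219.96259521] 919 [-0.01132324 -0.00863365] 37.32451305167953
joined 37.19741562170063
proj scene [384.79653239 211.99307965] [183.64954539 236.19022886]
((385.3421325683594, 212.0525360107422), (28.91913414001465, 41.151527404785156), 99.70831298828125) [[0.63308469 0.19648717 0.005     ]]
((183.4082489013672, 239.04774475097656), (34.31582260131836, 48.2220458984375), 71.78316497802734) [[ 0.50874836 -0.2659616   0.048     ]]
```

View pics/sp.png

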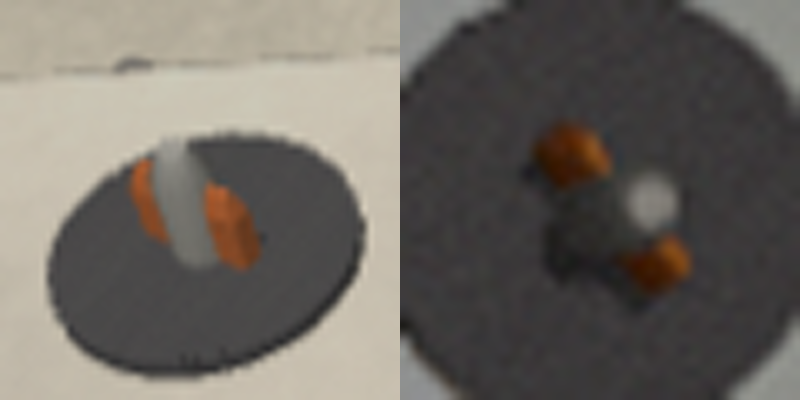

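Key angle is 37.2°. In the right half of the picture its two ends lie symmetrically about the shaft. The slot threshold was too bright, so I'll redo it from the saved picture. The arm starts its approach meanwhile.

```bash
python3 -m jog '[[[658,-591,0],[0,0,0],0],[[658,-591,0],[0,0,0],0],[[658,-591,0],[0,0,0],0],[[658,-591,0],[0,0,0],0],[[658,-591,0],[0,0,0],0],[[658,-591,0],[0,0,0],0],[[658,-591,0],[0,0,0],0],[[658,-591,0],[0,0,0],0],[[658,-591,0],[0,0,0],0],[[658,-591,0],[0,0,0],0],[[658,-591,0],[0,0,0],0],[[658,-591,0],[0,0,0],0]]'
cat >> h.py <<'E'
def go(x,y,z):
    s=bot.read_state();R=np.array(s["tcp_rot"]);print("t",s["time_s"],"pos",np.round(s["position"],4),"R",np.round(R,4).tolist(),"j",np.round(s["joint_positions"],1),"op",s["opening"])
    print("tool shift mm",np.round(1000*R.T@(np.array([x,y,z])-s["position"]),1),"y angle",np.degrees(np.arctan2(R[1,1],R[0,1])))
E
python3 - <<'E'
from h import *
im=cv2.imread("pics/top0.png");S=8
c=proj("top",np.array([.6287,.199,.054]))
g=cv2.cvtColor(cv2.resize(im,None,fx=S,fy=S,interpolation=cv2.INTER_CUBIC),cv2.COLOR_BGR2GRAY)
m0=np.zeros_like(g);cv2.circle(m0,tuple(int(v) for v in (c+.5)*S),int(10.5*S),255,-1)
for t in (105,112,118,124):
    m=((g<t)&(m0>0)).astype(np.uint8)
    n,l,st,_=cv2.connectedComponentsWithStats(m);k=1+st[1:,4].argmax();m=(l==k).astype(np.uint8)
    m=cv2.morphologyEx(m,cv2.MORPH_CLOSE,np.ones((17,17)));ys,xs=np.where(m)
    w=ray("top",np.c_[xs,ys]/S-.5,.054)[:,:2];C=w.mean(0);u=np.linalg.eigh(np.cov((w-C).T))[1][:,1]
    print(t,C,np.degrees(np.arctan2(u[1],u[0]))%180,np.ptp((w-C)@u),cv2.minAreaRect(((w-C)*1000).astype(np.float32))[1:])
go(.6287,.199,.15)
E
```

```text
time_s: 1.1
position: [0.4505, -0.1405, 0.1932]
tcp_rot: [[0.937, 0.349, -0.0], [0.349, -0.937, 0.0], [-0.0, -0.0, -1.0]]
force: [0.1, 0.4, 0.0]
opening: 0.999
105 [0.62964237 0.1993977 ] 126.32137714150767 0.0510588238457967 ((31.815183639526367, 51.10199737548828), 25.959909439086914)
112 [0.62932489 0.19924225] 126.70583267422387 0.05111727380100488 ((32.502098083496094, 51.10198974609375), 25.959897994995117)
118 [0.62911529 0.19918571] 127.1590207445919 0.051188019026531334 ((33.053749084472656, 51.10199737548828), 25.959911346435547)
124 [0.62878602 0.19915916] 127.73965649207571 0.05122457059976612 ((33.76593017578125, 51.162193298339844), 27.193260192871094)
t 1.1 pos [ 0.4505 -0.1405  0.1932] R [[0.9371, 0.349, -0.0004], [0.349, -0.9371, 0.0002], [-0.0003, -0.0004, -1.0]] j [-30.9  18.5 103.4  -0.   58.1  38.6] op 0.9986762916705514
tool shift mm [ 285.5 -256.    43.2] y angle -69.5732127341379
```

```bash
python3 -m jog '[[[286,-256,43],[0,0,0],0],[[286,-256,43],[0,0,0],0],[[286,-256,43],[0,0,0],0],[[286,-256,43],[0,0,0],0],[[286,-256,43],[0,0,0],0],[[286,-256,43],[0,0,0],0],[[286,-256,43],[0,0,0],0],[[286,-256,43],[0,0,0],0],[[286,-256,43],[0,0,0],0],[[286,-256,43],[0,0,0],0],[[286,-256,43],[0,0,0],0],[[286,-256,43],[0,0,0],0]]'
python3 - <<'E'
from h import *
go(.6288,.199,.0155)
im=vision.capture("top");cv2.imwrite("pics/t1.png",cv2.resize(im[108:228,203:323,::-1],(600,600),interpolation=cv2.INTER_CUBIC))
E
```

```text
time_s: 2.1
position: [0.6278, 0.1972, 0.1494]
tcp_rot: [[0.936, 0.351, -0.002], [0.351, -0.936, -0.001], [-0.003, 0.0, -1.0]]
force: [-0.9, 0.1, 0.5]
opening: 1.0
t 2.1 pos [0.6278 0.1972 0.1494] R [[0.9365, 0.3507, -0.0023], [0.3507, -0.9365, -0.0011], [-0.0025, 0.0002, -1.0]] j [ 7.7 35.6 79.3 -0.  65.3 77.2] op 0.999838576608854
tool shift mm [  2.   -1.4 133.9] y angle -69.46767521710402
```

View pics/t1.png

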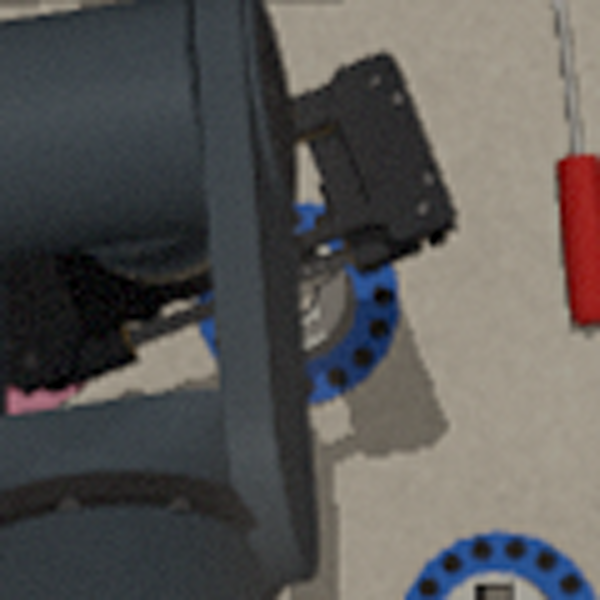

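Arm is over the rotor (upper middle), with the jaw clear of the neighbours. Descending, then closing.

```bash
python3 -m jog '[[[0,0,25],[0,0,0],0],[[0,0,50],[0,0,0],0],[[0,0,75],[0,0,0],0],[[0,0,95],[0,0,0],0],[[0,0,112],[0,0,0],0],[[0,0,124],[0,0,0],0],[[0,0,131],[0,0,0],0],[[0,0,134],[0,0,0],0],[[0,0,134],[0,0,0],0],[[0,0,134],[0,0,0],0]]'
python3 -c "
from h import *
go(.6288,.199,.0155)"
```

```text
time_s: 2.98
position: [0.6295, 0.1969, 0.0173]
tcp_rot: [[0.937, 0.349, 0.002], [0.349, -0.937, 0.0], [0.002, 0.0, -1.0]]
force: [0.9, 0.8, 0.1]
opening: 0.998
t 2.9833 pos [0.6295 0.1969 0.0173] R [[0.9372, 0.3489, 0.0016], [0.3489, -0.9372, 0.0002], [0.0016, 0.0004, -1.0]] j [ 7.7 45.3 83.9 -0.  50.8 77.3] op 0.9978576636035255
tool shift mm [ 0.1 -2.2  1.8] y angle -69.5822763378641
```

```bash
python3 -m jog '[[[0,-2,1],[0,0,0],0],[[0,-2,1],[0,0,0],0],[[0,-2,1],[0,0,0],0.15],[[0,-2,1],[0,0,0],0.25],[[0,-2,1],[0,0,0],0.3],[[0,-2,1],[0,0,0],0.4],[[0,-2,1],[0,0,0],0.6],[[0,-2,1],[0,0,0],1],[[0,-2,1],[0,0,0],1],[[0,-2,1],[0,0,0],1],[[0,-2,1],[0,0,0],1],[[0,-2,1],[0,0,0],1]]'
python3 -c "
from h import *
go(.6288,.199,.0155)"
```

```text
time_s: 3.98
position: [0.6281, 0.1989, 0.0154]
tcp_rot: [[0.937, 0.349, 0.0], [0.349, -0.937, -0.0], [0.0, 0.0, -1.0]]
force: [0.2, -1.2, 0.7]
opening: 0.675
t 3.9833 pos [0.6281 0.1989 0.0154] R [[0.937, 0.3492, 0.0001], [0.3492, -0.937, -0.0001], [0.0001, 0.0002, -1.0]] j [ 7.9 45.4 83.9 -0.  50.6 77.4] op 0.6750184450157654
tool shift mm [ 0.7  0.1 -0.1] y angle -69.55971015247945
```

Gripped (opening 0.675, about 59 mm). Lifting.

```bash
python3 -m jog '[[[0,0,-5],[0,0,0],1],[[0,0,-15],[0,0,0],1],[[0,0,-30],[0,0,0],1],[[0,0,-50],[0,0,0],1],[[0,0,-70],[0,0,0],1],[[0,0,-90],[0,0,0],1],[[0,0,-105],[0,0,0],1],[[0,0,-115],[0,0,0],1],[[0,0,-120],[0,0,0],1],[[0,0,-125],[0,0,0],1],[[0,0,-125],[0,0,0],1]]' && python3 -m jog '[[[-10,14,0],[0,0,-3],1],[[-25,35,0],[0,0,-8],1],[[-45,62,0],[0,0,-14],1],[[-68,94,0],[0,0,-20],1],[[-91,126,0],[0,0,-26],1],[[-114,158,0],[0,0,-32],1],[[-137,190,0],[0,0,-38],1],[[-160,222,0],[0,0,-44],1],[[-180,249,0],[0,0,-50],1],[[-197,272,0],[0,0,-55],1],[[-208,287,0],[0,0,-59],1],[[-212,293,0],[0,0,-60],1]]'
python3 -c "
from h import *
go(.501,-.2631,.14)"
```

```text
time_s: 4.9
position: [0.6281, 0.1991, 0.1409]
tcp_rot: [[0.937, 0.349, 0.001], [0.349, -0.937, 0.0], [0.001, 0.0, -1.0]]
force: [0.7, 0.5, -1.7]
opening: 0.672
time_s: 5.9
position: [0.5303, -0.1525, 0.1393]
tcp_rot: [[0.167, 0.986, -0.002], [0.986, -0.167, -0.0], [-0.0, -0.002, -1.0]]
force: [1.3, -0.0, -1.6]
opening: 0.674
t 5.9 pos [ 0.5303 -0.1525  0.1393] R [[0.1666, 0.986, -0.002], [0.986, -0.1666, -0.0001], [-0.0004, -0.002, -1.0]] j [-27.6  28.7  95.7  -0.1  55.6 -18. ] op 0.6739377089964675
tool shift mm [-114.   -10.5   -0.6] y angle -9.588907767527251
```

```bash
python3 -m jog '[[[-8,-1,0],[0,0,-3],1],[[-20,-2,0],[0,0,-7],1],[[-36,-3,0],[0,0,-12],1],[[-54,-5,0],[0,0,-17],1],[[-72,-7,0],[0,0,-22],1],[[-90,-8,0],[0,0,-26],1],[[-104,-10,0],[0,0,-29],1],[[-112,-10,0],[0,0,-30],1],[[-114,-10,0],[0,0,-30],1],[[-114,-10,0],[0,0,-30],1],[[-114,-10,0],[0,0,-30],1]]'
python3 - <<'E'
from h import *
go(.501,-.2631,.0638)
a=vision.capture("scene");b=vision.capture("top")
q=proj("scene",np.array([.501,-.263,.12])).astype(int);p=proj("top",np.array([.501,-.263,.18])).astype(int)
f=lambda i,c,r:cv2.resize(i[max(0,c[1]-r):c[1]+r,c[0]-r:c[0]+r,::-1],(400,400),interpolation=cv2.INTER_CUBIC)
cv2.imwrite("pics/over.png",np.hstack([f(a,q,50),f(b,p,40)]))
E
```

```text
time_s: 6.82
position: [0.5026, -0.2596, 0.1397]
tcp_rot: [[-0.349, 0.937, -0.001], [0.937, 0.349, 0.001], [0.002, -0.001, -1.0]]
force: [1.2, 0.2, -1.4]
opening: 0.671
t 6.8167 pos [ 0.5026 -0.2596  0.1397] R [[-0.3487, 0.9372, -0.0012], [0.9372, 0.3487, 0.0014], [0.0017, -0.0006, -1.0]] j [-38.6  29.7  93.7   0.   56.7 -59.1] op 0.6709712831655509
tool shift mm [-2.9 -2.6 75.9] y angle 20.40958532762415
```

View pics/over.png

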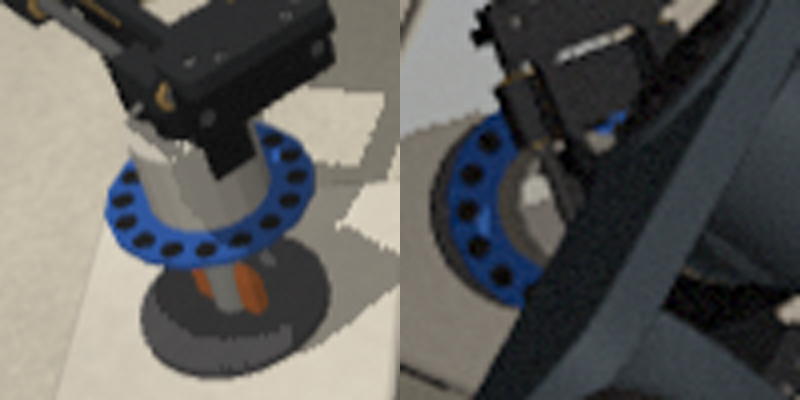

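Scene half: rotor is level over the spindle, and the orange key is visible under the flange. Correcting a few mm and lowering to just above the shaft tip.

```bash
python3 -m jog '[[[-1,-1,5],[0,0,-0.2],1],[[-2,-2,10],[0,0,-0.2],1],[[-3.5,-2.5,16],[0,0,-0.2],1],[[-3.5,-2.5,22],[0,0,-0.2],1],[[-3.5,-2.5,25],[0,0,-0.2],1],[[-3.5,-2.5,25],[0,0,-0.2],1],[[-3.5,-2.5,25],[0,0,-0.2],1],[[-3.5,-2.5,25],[0,0,-0.2],1]]'
python3 - <<'E'
from h import *
go(.501,-.2631,.0638)
E
```

```text
time_s: 7.58
position: [0.502, -0.2646, 0.1154]
tcp_rot: [[-0.353, 0.936, 0.0], [0.936, 0.353, -0.0], [-0.0, 0.0, -1.0]]
force: [-0.5, -0.4, -2.3]
opening: 0.674
t 7.5833 pos [ 0.502  -0.2646  0.1154] R [[-0.3525, 0.9358, 0.0002], [0.9358, 0.3525, -0.0002], [-0.0002, 0.0002, -1.0]] j [-39.1  31.7  94.7   0.   53.6 -59.7] op 0.6740644493786333
tool shift mm [ 1.7 -0.4 51.6] y angle 20.641781830324433
```

```bash
python3 -m jog '[[[1,-0.4,2],[0,0,0],1],[[1,-0.4,5],[0,0,0],1],[[1,-0.4,8],[0,0,0],1],[[1,-0.4,11],[0,0,0],1],[[1,-0.4,14],[0,0,0],1],[[1,-0.4,16],[0,0,0],1],[[1,-0.4,17],[0,0,0],1],[[1,-0.4,17],[0,0,0],1]]'
python3 - <<'E'
from h import *
go(.501,-.2631,.0638);s=bot.read_state();print(s["force"],s["moment"])
E
```

```text
time_s: 8.25
position: [0.5009, -0.2636, 0.098]
tcp_rot: [[-0.353, 0.936, -0.001], [0.936, 0.353, 0.0], [0.001, -0.0, -1.0]]
force: [0.6, 0.3, -2.1]
opening: 0.678
t 8.25 pos [ 0.5009 -0.2636  0.098 ] R [[-0.3526, 0.9358, -0.0006], [0.9358, 0.3526, 0.0004], [0.0006, -0.0004, -1.0]] j [-39.1  33.1  95.6  -0.   51.3 -59.7] op 0.6780759117476938
tool shift mm [ 0.4  0.2 34.2] y angle 20.64445227375726
[ 0.60289028  0.32779842 -2.07978121] [-0.00512306 -0.10852871  0.02930369]
```

No contact force, so the shaft is in the bore. Now lowering over the key.

```bash
python3 -m jog '[[[0,0,2],[0,0,0],1],[[0,0,4],[0,0,0],1],[[0,0,6],[0,0,0],1],[[0,0,8],[0,0,0],1],[[0,0,10],[0,0,0],1],[[0,0,12],[0,0,0],1],[[0,0,12],[0,0,0],1]]'
python3 - <<'E'
from h import *
go(.501,-.2631,.0638);s=bot.read_state();print(s["force"],s["moment"])
E
```

```text
time_s: 8.83
position: [0.5008, -0.2635, 0.0859]
tcp_rot: [[-0.353, 0.936, -0.001], [0.936, 0.353, 0.001], [0.001, -0.0, -1.0]]
force: [0.1, 0.5, -1.5]
opening: 0.677
t 8.8333 pos [ 0.5008 -0.2635  0.0859] R [[-0.3526, 0.9358, -0.0007], [0.9358, 0.3526, 0.0005], [0.0007, -0.0005, -1.0]] j [-39.1  34.2  96.1  -0.   49.8 -59.7] op 0.6765922393833542
tool shift mm [ 0.3  0.3 22.1] y angle 20.64420497941598
[ 0.12380712  0.46626763 -1.53785425] [ 0.02979946 -0.08929032  0.02570376]
```

```bash
python3 -m jog '[[[0,0,3],[0,0,0],1],[[0,0,6],[0,0,0],1],[[0,0,9],[0,0,0],1],[[0,0,12],[0,0,0],1],[[0,0,15],[0,0,0],1],[[0,0,17],[0,0,0],1],[[0,0,19],[0,0,0],1],[[0,0,20],[0,0,0],1],[[0,0,21],[0,0,0],1],[[0,0,21.5],[0,0,0],1],[[0,0,22],[0,0,0],1],[[0,0,22],[0,0,0],1]]'
python3 - <<'E'
from h import *
go(.501,-.2631,.0638);s=bot.read_state();print(s["force"],s["moment"])
E
```

```text
time_s: 9.83
position: [0.5011, -0.2637, 0.0644]
tcp_rot: [[-0.353, 0.936, 0.0], [0.936, 0.353, -0.0], [-0.0, 0.0, -1.0]]
force: [0.6, 0.6, -2.5]
opening: 0.672
t 9.8333 pos [ 0.5011 -0.2637  0.0644] R [[-0.3526, 0.9358, 0.0001], [0.9358, 0.3526, -0.0001], [-0.0001, 0.0, -1.0]] j [-39.1  36.1  96.9  -0.   47.  -59.7] op 0.6715396279259206
tool shift mm [0.6 0.1 0.6] y angle 20.64587443491017
[ 0.64592818  0.59099156 -2.48021277] [-0.06600851 -0.14901608  0.04305312]
```

Force still shows the rotor's weight. Nudging down until it makes contact.

```bash
python3 -m jog '[[[0,0,0.5],[0,0,0],1],[[0,0,1],[0,0,0],1],[[0,0,1],[0,0,0],1],[[0,0,1],[0,0,0],1]]'
python3 -m jog '[[[0,0,0.5],[0,0,0],1],[[0,0,0.5],[0,0,0],1],[[0,0,0.5],[0,0,0],1]]'
```

```text
time_s: 10.17
position: [0.5011, -0.2637, 0.0634]
tcp_rot: [[-0.353, 0.936, 0.0], [0.936, 0.353, -0.0], [-0.0, 0.0, -1.0]]
force: [-0.7, -0.1, -0.3]
opening: 0.672
time_s: 10.42
position: [0.5012, -0.2638, 0.0633]
tcp_rot: [[-0.353, 0.936, 0.0], [0.936, 0.353, -0.0], [-0.0, 0.0, -1.0]]
force: [-0.5, 0.8, 4.2]
opening: 0.669
```

Contact at TCP z = 0.0633, the expected seated height. Releasing and retreating.

```bash
python3 -m jog '[[[0,0,0],[0,0,0],0.28],[[0,0,0],[0,0,0],0.2],[[0,0,0],[0,0,0],0.1],[[0,0,0],[0,0,0],0],[[0,0,0],[0,0,0],0],[[0,0,0],[0,0,0],0],[[0,0,0],[0,0,0],0],[[0,0,0],[0,0,0],0]]' && python3 -m jog '[[[0,0,-5],[0,0,0],0],[[0,0,-15],[0,0,0],0],[[0,0,-30],[0,0,0],0],[[0,0,-50],[0,0,0],0],[[0,0,-75],[0,0,0],0],[[0,0,-100],[0,0,0],0],[[0,0,-125],[0,0,0],0],[[0,0,-150],[0,0,0],0],[[0,0,-160],[0,0,0],0],[[0,0,-160],[0,0,0],0]]'
python3 - <<'E'
from h import *
R=np.array(bot.read_state()["tcp_rot"]); print(R.T@np.array([-100,-250,0]))
E
```

```text
time_s: 11.08
position: [0.5011, -0.2637, 0.0628]
tcp_rot: [[-0.353, 0.936, -0.0], [0.936, 0.353, 0.0], [0.0, -0.0, -1.0]]
force: [0.2, 0.2, -0.3]
opening: 0.993
time_s: 11.92
position: [0.5028, -0.2649, 0.2264]
tcp_rot: [[-0.353, 0.936, 0.006], [0.936, 0.353, -0.005], [-0.006, 0.004, -1.0]]
force: [0.3, 0.0, -0.5]
opening: 1.0
[-198.66090965 -181.75116909    0.59624832]
```

Moving clear for a check picture.

```bash
python3 -m jog '[[[-10,-9,0],[0,0,0],0],[[-25,-23,0],[0,0,0],0],[[-45,-41,0],[0,0,0],0],[[-67,-61,0],[0,0,0],0],[[-90,-82,0],[0,0,0],0],[[-112,-103,0],[0,0,0],0],[[-135,-123,0],[0,0,0],0],[[-157,-144,0],[0,0,0],0],[[-177,-162,0],[0,0,0],0],[[-190,-174,0],[0,0,0],0],[[-199,-182,0],[0,0,0],0],[[-199,-182,0],[0,0,0],0]]'
python3 - <<'E'
from h import *
a=vision.capture("scene");b=vision.capture("top")
q=proj("scene",np.array([.501,-.263,.07])).astype(int);p=proj("top",np.array([.501,-.263,.07])).astype(int)
f=lambda i,c,r:cv2.resize(i[max(0,c[1]-r):c[1]+r,c[0]-r:c[0]+r,::-1],(400,400),interpolation=cv2.INTER_CUBIC)
cv2.imwrite("pics/end.png",np.hstack([f(a,q,45),f(b,p,40)]))
hsv=cv2.cvtColor(b,cv2.COLOR_RGB2HSV)
def fl(x,y,z,r=26):
    c=np.zeros(hsv.shape[:2],np.uint8);cv2.circle(c,(x,y),r,255,-1)
    e=cv2.fitEllipse(cv2.convexHull(cv2.findNonZero(cv2.inRange(hsv,(100,100,30),(130,255,255))&c)));print(e[:2],ray("top",e[0],z))
fl(210,232,.005);fl(303,235,.005);fl(int(p[0]),int(p[1]),.053,30)
E
```

```text
time_s: 12.92
position: [0.3992, -0.516, 0.2211]
tcp_rot: [[-0.35, 0.937, -0.001], [0.937, 0.35, 0.001], [0.002, -0.001, -1.0]]
force: [-0.3, -0.0, 0.0]
opening: 0.995
((209.98995971679688, 232.19444274902344), (39.73399353027344, 39.9350700378418)) [[0.46774561 0.33291128 0.005     ]]
((302.622314453125, 234.34152221679688), (39.801727294921875, 40.1279411315918)) [[0.45934672 0.09832371 0.005     ]]
((449.9389343261719, 215.74151611328125), (41.64238357543945, 42.35566329956055)) [[ 0.50034443 -0.26150224  0.053     ]]
```

View pics/end.png

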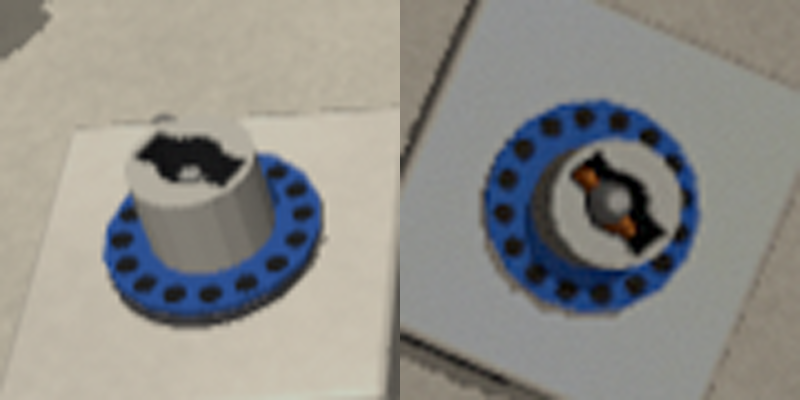

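The rotor sits flat on the plate, with the key inside the slot and the shaft visible in the bore (top view about 450,216). The other two rotors have not moved.

```bash
python3 -c "
from rig import bot
print(bot.hand_in())"
```

```text
the job is handed in; nothing more can be done
None
```

I picked the rotor with two opposite keyways, turned it about 90° so its slot matched the key, and lowered it over the spindle. It met no resistance until it touched the drive plate with about 4–7 N. That was at TCP height 0.0633 m, against 0.0633 m expected for fully home. I then released it and moved the arm clear. The job took about 13 s of the 34 s allowed.

- **Rotor seating:** the last pictures show it flat on the plate with the key inside its slot. Its centre measured within 2 mm of the seat.
- **Other rotors:** both are within 0.1 mm of where they started.
- **Camera disagreement:** early on, the scene camera read positions 5–8 mm from the top camera. I trusted the top view, partly because the scene readings looked skewed by occlusion and the plate's rim, and the fit bore that out.

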